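# Load a two-tier jar rack for the canner

### The arm

A 6-joint arm with a two-finger parallel gripper is mounted at the origin on a cart in front of the work surface, level with it; the furniture and walls round the work are solid. World frame = base frame: x ahead of the robot, y to its left, z up, the work surface at z = 0. Lengths are in m, angles in degrees, forces in N, time in s.
With the tool pointing down it reaches from about 0.25 to 0.725 m from the base axis. Payload 4 kg.
Tool frame: the origin (TCP) lies on the centre line of the jaws, within the pads' length; the fingertips stand 22 mm ahead of it and the grasp point (between the pads) lies 3 mm ahead of it; z points along the fingers, y is the line along which they close (so a half turn about z gives the same grasp; the last joint's range is limited). The gripper opens to 85 mm and grips with 20 to 120 N. Pads are 22 mm wide; open, the fingers measure 114 mm over their backs; the gripper's body (76 mm by 85 mm) begins 54 mm behind the grasp point. The pads swing forward as they close: fully open they stand 13 mm farther back than shut.
Start: joints at [71.734, 13.785, 0.286, 76.501, 0, 90], TCP at [0.157, 0.475, 0.253] pointing down, gripper open.
Joint ranges: [-155.79, 155.79], [-60.16, 107.12], [-62.33, 73.08], [-114, 123.19], [-81.49, 82.49], [-180, 180]. Speed limits (degrees/s): [159.86, 159.86, 180, 180, 180, 180].

### API

Orientations are given as [roll, pitch, yaw] about the fixed x, y, z axes, in that order (R = Rz(yaw) Ry(pitch) Rx(roll)).
In Python, from station import ctrl gives the robot as it stands. Calls block until the motion is done:
- ctrl.move_pose(position, orientation): joint-space move of the TCP to a pose.
- ctrl.line_to(position, orientation=None, v=0.15, until_force=None): straight line of the TCP; orientation=None keeps the orientation; v is the mean speed in m/s. With until_force (N) it stops when the force on the tool has changed by that much, and returns True; else False.
- ctrl.move_j(angles): joint-space move.
- ctrl.move_gripper(opening, strength=None): finger opening in m; strength is the grip in N (None keeps the last); returns when the fingers have stopped.
- ctrl.wait(seconds).
- ctrl.ik(position, orientation): joint angles nearest the present ones, or None.
- ctrl.get_image(name): name is "scene" or "top"; returns the picture (420x560x3 uint8, red, green, blue); there is no depth.
- ctrl.camera_model(name): a dict with "fx", "fy", "cx", "cy" (pixels), "T" (4x4, takes a point from camera to world coordinates). Camera axes: x right, y up, looking along -z (the intrinsics and any distortion apply to the point x, -y, -z); pixel columns grow to the right and rows downward; lengths in m; the calibration is good to about 2 mm. A picture is of the moment at which its call begins. camera_model takes no time and is no camera call.
A pose or a line that the arm cannot do raises ctrl.IKError and nothing moves.
- ctrl.sign_off(): hands the job in; it is judged then, once.
Readings, each from a call of its own:
- ctrl.current_clock(): time.
- ctrl.current_joints(): joint angles.
- ctrl.current_qd(): joint speeds.
- ctrl.current_joint_torque(): joint torques, N m.
- ctrl.current_eef_pos(): TCP position.
- ctrl.current_eef_rot(): TCP orientation.
- ctrl.current_wrist_force(): force on the tool from outside, world axes, zero at the start.
- ctrl.current_ft_torque(): the same for the moment, N m.
- ctrl.current_opening(): finger opening in m.
- ctrl.current_grasp_force(): force on a finger pad.
Only numpy, scipy, OpenCV 4.12 (cv2) and the standard library are available. Lean on these libraries where they do the work, as an engineer would, in place of code of your own. Each camera call takes 0.05 s, during which the arm holds its last target. There are 200 camera calls.

### The job

Load the two-tier jar rack for canning: first stand the green-lidded and the white-lidded jam jars upright in the two wide rings of the rack, either way round, then seat the loose wire shelf squarely and all the way down over the rack's four posts, and only then stand the two filled small gold-lidded jam jars upright in the shelf's two rings, either way round. Set everything down gently, it is glass: do not drop or ram anything. Leave the empty gold-lidded jar and the big red-lidded jar where they stand.

Things in the scene. Friction and masses are not known exactly. Their poses are not given: they have to be found in the camera images.
- jar_green: Filled glass jam jar with a bright green screw lid (lid fixed on), 66 mm across, 108 mm tall, 0.45 kg. Origin: centre of its underside; z is its axis, upward. Round: grasp across the body from above, just below the lid.
- jar_white: Filled tall glass jam jar with a whitish-grey screw lid (fixed on), 69 mm across, 140 mm tall, 0.57 kg. Origin: centre of its underside; z upward along its axis. Grasp across the body from above.
- jar_small_a: Filled small glass jam jar (dark contents) with a gold lid (fixed on), 51 mm across, 70 mm tall, 0.24 kg. Origin: centre of its underside; z upward.
- jar_small_b: Filled small glass jam jar (dark contents) with a gold lid (fixed on), 54 mm across, 78 mm tall, 0.28 kg. Origin: centre of its underside; z upward.
- rack: Fixed steel wire lower tier, 126 (x) by 270 mm (y), left or right of the jars. Origin: centre of its underside, z up. Jar floor 12 mm up. Two wide black-coated rings, 84 mm inside, centred at x 0, y +-68 mm, upper edge 42 mm up. Four 10 mm posts with black caps at x +-58, y +-130 mm, tops 165 mm up; a thin crossbar 75 mm up joins the posts of each end (y +-130).
- shelf: Loose wire shelf, 148 (x) by 292 mm (y), 0.45 kg. Origin: centre of underside (rim's lower edge), z up. Rim (142x286 inside, 16 mm below deck) fits outside the posts, 8 mm play; seated: origin 149 mm above rack's, axes parallel, or half a turn. Deck top 19 mm up. Two black rings, 66 mm inside, at y +-80, top 44 mm up. Handle bar along y at centre: sleeve 12 mm thick, 40 long, axis 78.5 mm up.
- jar_empty: EMPTY clear small glass jar with a gold lid, 58 mm across, 75 mm tall; stands among the others and is to be left there. Origin: centre of its underside; z upward.
- jar_red: Big filled jam jar with a red lid, 80 mm across, 142 mm tall, standing behind the others; to be left there. Origin: centre of its underside; z upward.

How it is judged:
By the outcome, as a careful person would: the job done as asked, in the order asked, and still so for the second after the job is handed in, with the robot touching nothing.
It also fails if it takes over 128 s, if anything falls off the work surface, if the arm or the gripper's body presses on something with over 40 N, if the wrist force passes 120 N, or if a joint passes its speed limit or range.

## Working session

There is one attempt and no reset: what is moved stays moved. The work goes in short steps, each a Python script; the robot and the scene stay as the last script left them, time stands still between calls to the robot, and variables do not carry over. Pictures are saved under pics/ and viewed, at most 14 in all, crops included, and the job is handed in when it is done.

```bash
mkdir -p pics; ls
python3 - <<'E'
from station import ctrl
import cv2,numpy as np
np.set_printoptions(precision=4,suppress=True)
for n in("scene","top"):
    im=ctrl.get_image(n); cv2.imwrite(f"pics/{n}0.png",cv2.resize(im[:,:,::-1],(800,600),interpolation=cv2.INTER_CUBIC))
    cv2.imwrite(f"pics/{n}0raw.png",im[:,:,::-1])
    print(n,ctrl.camera_model(n))
print(ctrl.current_eef_rot(),ctrl.current_clock())
E
```

```text
pics
scene {'fx': 512.9985572053043, 'fy': 512.9985572053043, 'cx': 278.0034313623901, 'cy': 214.14787671350538, 'T': array([[ 0.6302,  0.3564, -0.6898, -0.2422],
       [-0.7763,  0.3022, -0.5531, -0.6678],
       [ 0.0114,  0.8841,  0.4671,  0.6038],
       [ 0.    ,  0.    ,  0.    ,  1.    ]])}
top {'fx': 449.32414380648527, 'fy': 449.32414380648527, 'cx': 274.2994750153779, 'cy': 211.24908193482426, 'T': array([[-0.0054,  0.9894, -0.1452,  0.4017],
       [-0.999 ,  0.0012,  0.0457,  0.0521],
       [ 0.0454,  0.1453,  0.9883,  1.1865],
       [ 0.    ,  0.    ,  0.    ,  1.    ]])}
[-179.8891    0.0014  161.7345] 0.1
```

View pics/scene0.png

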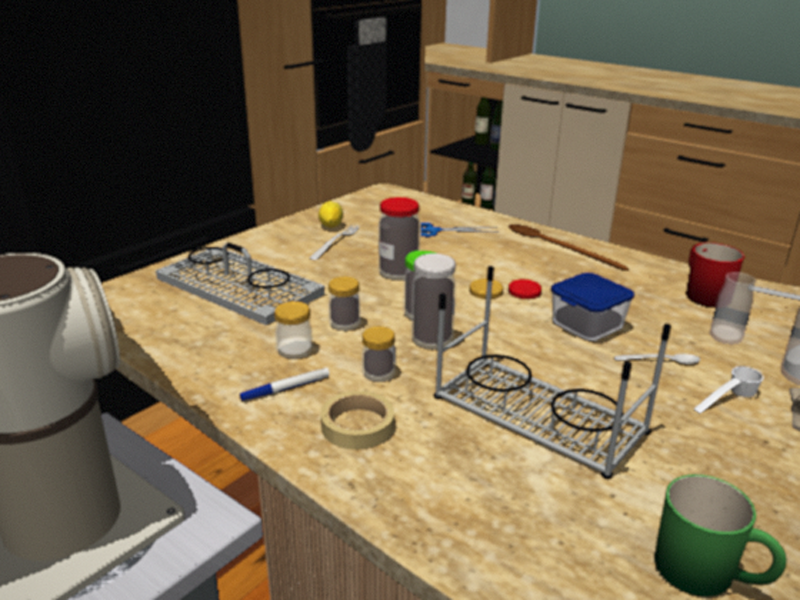

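View pics/top0.png

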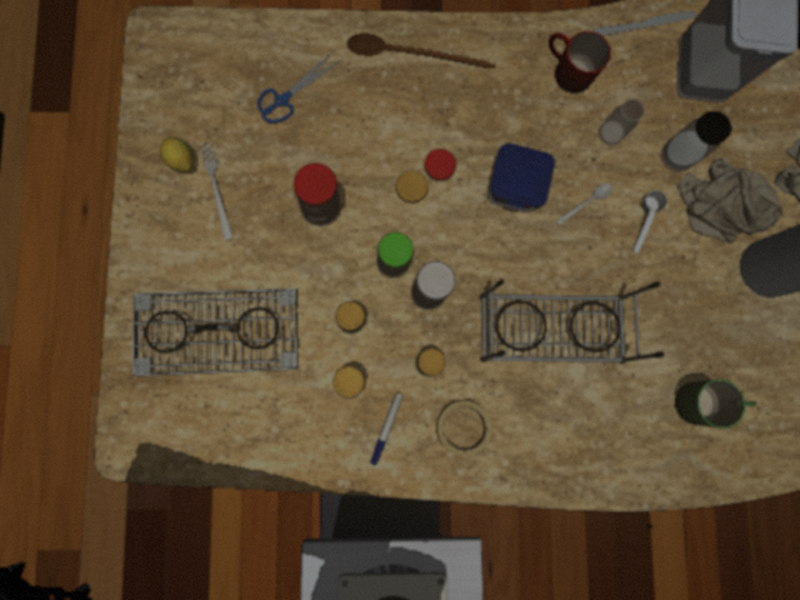

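The scene view shows the shelf on the left (+y), the rack on the right and the jars between. In the top view (800 px scale) the green lid is at (396,250), white (435,281), gold (350,317), (349,380) and (431,361). The scene view shows the one nearest the robot, (349,380), is the clear, empty jar. I'll enlarge both areas.

```bash
cat > h.py <<'E'
from station import ctrl
import cv2,numpy as np
np.set_printoptions(precision=4,suppress=True)
def ray(n,u,v,z):
    c=ctrl.camera_model(n);T=c['T']
    d=T[:3,:3]@np.array([(u-c['cx'])/c['fx'],-(v-c['cy'])/c['fy'],-1.])
    return T[:3,3]+d*(z-T[2,3])/d[2]
def proj(n,P):
    c=ctrl.camera_model(n);T=c['T']
    p=(np.atleast_2d(P)-T[:3,3])@T[:3,:3]
    return np.c_[c['cx']+c['fx']*p[:,0]/-p[:,2],c['cy']-c['fy']*p[:,1]/-p[:,2]]
def crop(im,name,x0,y0,x1,y1,k,g=1.):
    o=cv2.resize(im[y0:y1,x0:x1,::-1],None,fx=k,fy=k,interpolation=cv2.INTER_CUBIC)
    cv2.imwrite(f"pics/{name}.png",cv2.convertScaleAbs(o,alpha=g))
E
python3 - <<'E'
from h import *
im=ctrl.get_image("top")
crop(im,"a",85,160,325,290,3.33,1.5)
crop(im,"b",325,185,475,265,5.33,1.5)
E
```

```text
(no output)
```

View pics/a.png

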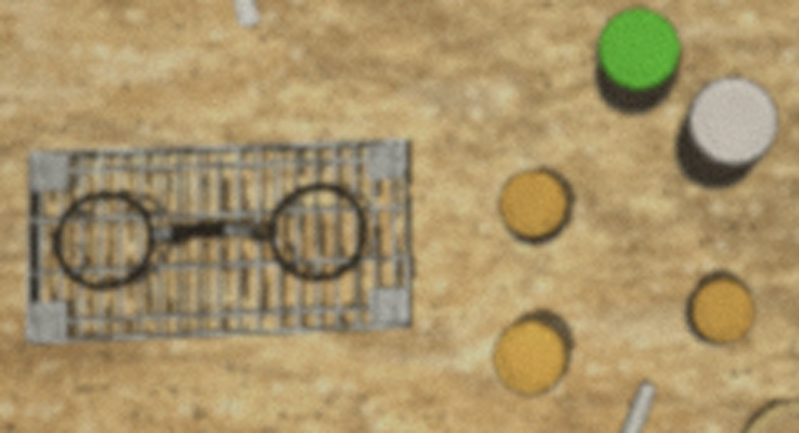

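View pics/b.png

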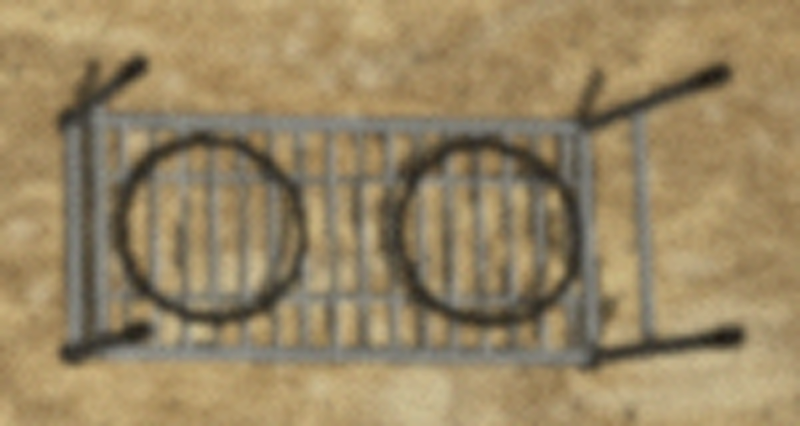

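Run:
```python
from h import *
A=lambda u,v:((u+.5)/3.33-.5+85,(v+.5)/3.33-.5+160)
B=lambda u,v:((u+.5)/5.33-.5+325,(v+.5)/5.33-.5+185)
for n,u,v,z in [("green",638,48,.108),("white",732,121,.14),("gb",535,204,.078),("empty",532,356,.075),("ga",721,309,.07)]:
    p=ray("top",*A(u,v),z); print(n,p,np.hypot(*p[:2]), "base in scene800", proj("scene",[p[0],p[1],0])[0]*800/560)
def two(a,b):
    c=(a+b)/2;d=a-b;print(c,np.hypot(*d[:2]),np.degrees(np.arctan2(-d[0],d[1])))
r1=ray("top",*A(106,240),.0425);r2=ray("top",*A(320,231),.0425);print("shelf");two(r1,r2)
c=[ray("top",*A(*q),.017) for q in((28,153),(410,141),(411,325),(27,342))]
two((c[0]+c[3])/2,(c[1]+c[2])/2)
print("handle",ray("top",*A(210,231),.0785))
r1=ray("top",*B(211,229),.041);r2=ray("top",*B(489,232.5),.041);print("rack");two(r1,r2)
c=[ray("top",*B(*q),.165) for q in((140,65),(720,72),(735,336),(147,330))]
two((c[0]+c[3])/2,(c[1]+c[2])/2); print(np.array(c))
```

```text
green [ 0.6526 -0.0031  0.108 ] 0.6525924459882415 base in scene800 [420.8831 314.0652]
white [ 0.5922 -0.0683  0.14  ] 0.5961239766234632 base in scene800 [430.1696 339.9986]
gb [0.5402 0.0729 0.078 ] 0.5451435123424726 base in scene800 [344.3146 324.4508]
empty [0.4279 0.0747 0.075 ] 0.43437040652711556 base in scene800 [294.9954 350.7333]
ga [ 0.4623 -0.0659  0.07  ] 0.46693746050942087 base in scene800 [377.0813 373.0794]
shelf
[0.5205 0.3171 0.0425] 0.16046924343210903 2.4104756240657896
[0.5202 0.3177 0.017 ] 0.2935932102762455 2.152081033217416
handle [0.5201 0.3114 0.0785]
rack
[ 0.5267 -0.3023  0.041 ] 0.13710770999588073 -0.74215281124224
[ 0.5268 -0.3028  0.165 ] 0.25818722667106614 -0.62574748262693
[[ 0.5861 -0.1739  0.165 ]
 [ 0.5836 -0.4324  0.165 ]
 [ 0.4671 -0.4313  0.165 ]
 [ 0.4703 -0.1734  0.165 ]]
```

Everything agrees with the given sizes: ring spacings 160 and 137 mm, posts 258 mm apart. The base projections match the scene view, so (532,356) is the empty jar. Next I'll check IK for all the poses.

```bash
cat >> h.py <<'E'
RK=np.array([.5267,-.3026]);RY=-.7
SH=np.array([.5204,.3174]);SY=2.25
def loc(c,yaw,x,y):
    a=np.radians(yaw);return c+np.array([np.cos(a)*x-np.sin(a)*y,np.sin(a)*x+np.cos(a)*y])
def P(xy,z):return [float(xy[0]),float(xy[1]),float(z)]
def O(yaw):return [180,0,yaw]
def pick(xy,zt,yaw,wopen,zup,grip=45,zapp=.1):
    ctrl.move_gripper(wopen)
    ctrl.move_pose(P(xy,zt+zapp),O(yaw))
    ctrl.line_to(P(xy,zt),v=.12)
    ctrl.move_gripper(0.0,grip); ctrl.wait(.1)
    print("grip",ctrl.current_opening(),ctrl.current_grasp_force())
    ctrl.line_to(P(xy,zup),v=.2)
    print("held",ctrl.current_opening(),ctrl.current_grasp_force(),ctrl.current_wrist_force(),ctrl.current_clock())
def place(xy,zt,yaw,zover,wrel,f=4,zout=None):
    ctrl.move_pose(P(xy,zover),O(yaw))
    ctrl.line_to(P(xy,zt+.012),v=.15)
    hit=ctrl.line_to(P(xy,zt-.004),v=.02,until_force=f)
    print("place hit",hit,ctrl.current_eef_pos(),"planned",zt,ctrl.current_wrist_force())
    ctrl.wait(.1);ctrl.move_gripper(wrel); ctrl.wait(.1)
    ctrl.line_to(P(xy,zout or zover),v=.2)
    print("done",ctrl.current_clock())
E
python3 - <<'E'
from h import *
for n,xy,z,y in [("w",(.5922,-.0683),.11,0),("wup",(.5922,-.0683),.32,0),("far",loc(RK,RY,0,-.068),.32,RY),("far",loc(RK,RY,0,-.068),.12,RY),("g",(.6526,-.0031),.085,0),("gup",(.6526,-.0031),.3,0),("near",loc(RK,RY,0,.068),.3,RY),
 ("s",SH,.08,SY+90),("s2",SH,.08,SY-90),("su",SH,.3,SY+90),("su",SH,.3,SY-90),("r",RK,.3,RY-90),("r",RK,.3,RY+90),("r",RK,.23,RY-90),("sr",loc(RK,RY,0,-.08),.28,RY-90),("sr",loc(RK,RY,0,.08),.28,RY-90)]:
    q=ctrl.ik(P(xy,z),O(y)); print(n,y,None if q is None else np.array(q))
E
```

```text
w 0 [ -6.579   29.9262   2.149   62.2228   0.     173.421 ]
wup 0 [ -6.579   24.5392  25.338   90.7988   0.     173.421 ]
far -0.7 [-35.1734  30.9665  35.544   94.5775   0.     145.5266]
far -0.7 [-35.1734  34.5028  11.6983  67.1955   0.     145.5266]
g 0 [ -0.2722  37.1663  10.9217  63.7554   0.     179.7278]
gup 0 [ -0.2722  32.0633  34.4286  92.3654   0.     179.7278]
near -0.7 [-23.9758  22.1685  18.8552  86.6867   0.     156.7242]
s 92.25 [ 31.3797  32.944    2.4405  59.4965   0.     119.1297]
s2 -87.75 [ 31.3797  32.944    2.4405  59.4965   0.     -60.8703]
su 92.25 [ 31.3797  26.2362  25.0244  88.7881   0.     119.1297]
su -87.75 [ 31.3797  26.2362  25.0244  88.7881   0.     -60.8703]
r -90.7 [ -29.8783   25.9624   24.5987   88.6363    0.     -119.1783]
r 89.3 [-29.8783  25.9624  24.5987  88.6363   0.      60.8217]
r -90.7 [ -29.8783   26.7413   15.5168   78.7755    0.     -119.1783]
sr -90.7 [ -36.0452   31.6333   30.7834   89.1501    0.     -125.3452]
sr -90.7 [ -22.8729   21.7608   15.3213   83.5605    0.     -112.1729]
```

Run:
```python
from h import *
pick((.5922,-.0683),.110,10,.085,.32)
place(loc(RK,RY,0,-.068),.122,RY,.32,.082)
im=ctrl.get_image("scene"); crop(im,"s1",200,130,560,400,2.2)
```

```text
grip 0.06573392352571053 50.543350815132726
held 0.06541290191515389 51.58026298857294 [-0.1617  0.1254 -7.1414] 5.4417
place hit True [ 0.5255 -0.3707  0.1238] planned 0.122 [-0.1492  0.527   5.0887]
done 10.225
```

View pics/s1.png

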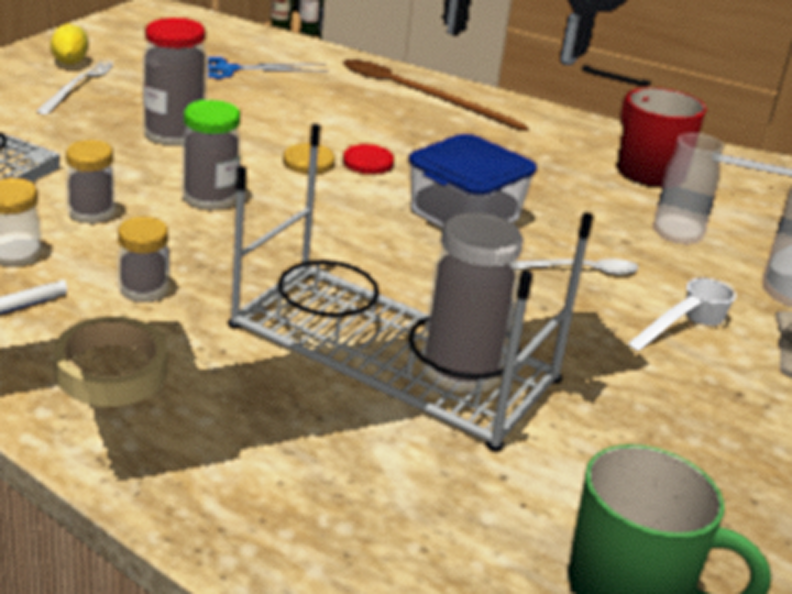

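The white jar stands upright in the far ring (crop 470,300). There's plenty of time, so I'll slow the final touch-downs. Green jar next.

```bash
sed -i 's/v=.02,until_force/v=.01,until_force/; s/zt+.012),v=.15/zt+.008),v=.12/' h.py
python3 - <<'E'
from h import *
pick((.6526,-.0031),.083,15,.082,.30)
place(loc(RK,RY,0,.068),.095,RY,.30,.077,f=3)
im=ctrl.get_image("top"); crop(im,"t1",300,170,475,275,4.5,1.5)
E
```

```text
grip 0.06209836764068373 50.25427382119233
held 0.0618031662428438 49.281144934357144 [ 0.238  -0.4084 -3.4986] 14.6583
place hit True [ 0.5276 -0.2346  0.0971] planned 0.095 [0.7209 0.3702 4.0182]
done 19.8333
```

View pics/t1.png

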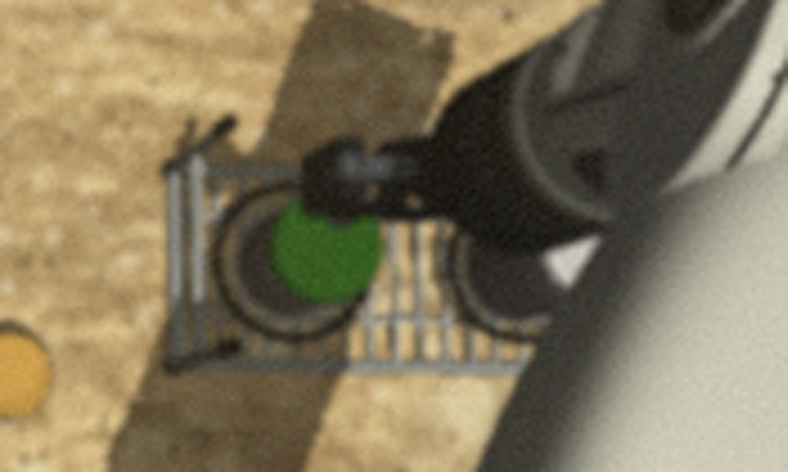

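Green stands in the near ring. Now the shelf: grasp it, carry it to hover above the posts, and look.

Run:
```python
from h import *
ctrl.line_to(P(loc(RK,RY,0,.068),.33),v=.2)
pick(SH,.0815,SY+90,.05,.32,grip=90)
ctrl.move_pose(P(RK,.32),O(RY+90))
ctrl.line_to(P(RK,.27),v=.12)
print(ctrl.current_opening(),ctrl.current_wrist_force(),ctrl.current_ft_torque(),ctrl.current_clock())
im=ctrl.get_image("scene"); crop(im,"s2",270,130,510,330,3.2)
im=ctrl.get_image("top"); crop(im,"t2",310,150,510,300,4,1.5)
```

```text
grip 0.008712950021327912 87.9236626625061
held 0.008479521816392117 87.713223695755 [ 0.2106  0.8661 -4.9306] 25.5083
0.00826223787326537 [ 0.5489 -1.3268 -4.6491] [-0.0443 -0.0573 -0.0321] 28.2917
```

View pics/s2.png

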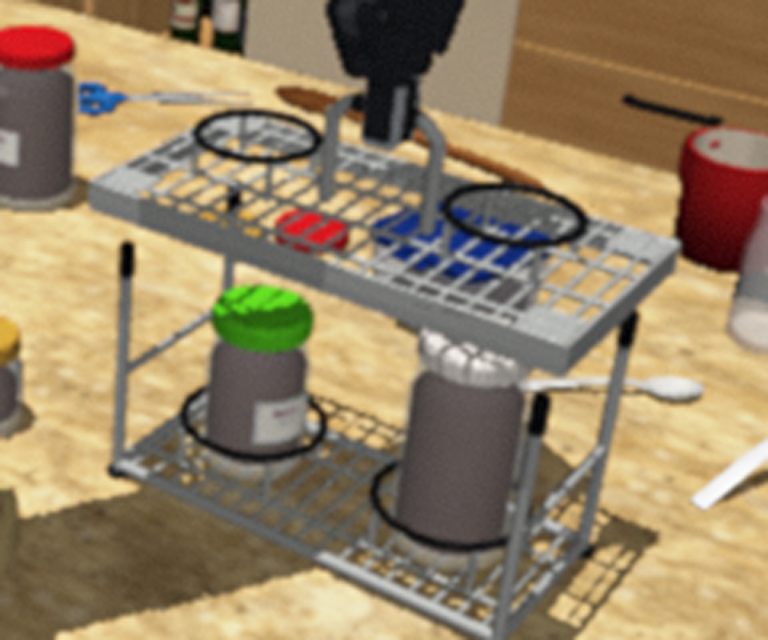

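View pics/t2.png

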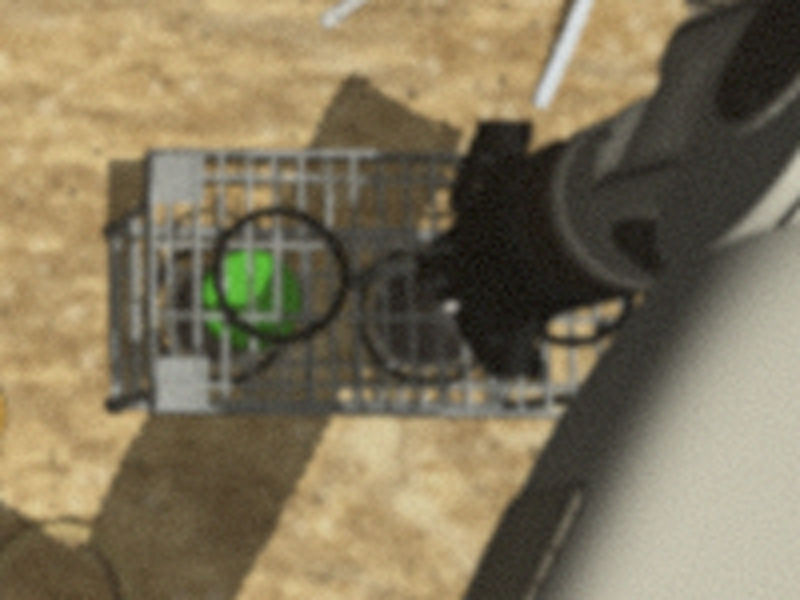

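The shelf hangs level over the posts. I'll compare the measured shelf corners with the expected ones: top crop (150,152) and (152,412), ring (282,275); scene crop top corners (92,187), (680,243), (566,345).

Run:
```python
from h import *
e=np.array(ctrl.current_eef_pos());print(e,ctrl.current_eef_rot())
t=lambda u,v:((u+.5)/4-.5+310,(v+.5)/4-.5+150)
s=lambda u,v:((u+.5)/3.2-.5+270,(v+.5)/3.2-.5+130)
z0=e[2]-.0815
a=np.radians(-RY)
def L(p):
    d=p[:2]-RK;return np.array([np.cos(a)*d[0]-np.sin(a)*d[1],np.sin(a)*d[0]+np.cos(a)*d[1]])
print("top: expect (.074,.146)(-.074,.146)(0,.08)")
for u,v,h in((150,152,.016),(152,412,.016),(282,275,.044)):print(L(ray("top",*t(u,v),z0+h)))
print("scene: expect (-.074,.146),( .074,-.146),(-.074,-.146)")
for u,v,h in((92,185,.018),(680,243,.018),(566,345,.018)):print(L(ray("scene",*s(u,v),z0+h)))
for u,v in((127,248),(540,400),(629,318)):print("post",L(ray("scene",*s(u,v),.165)))
```

```text
[ 0.5275 -0.3027  0.2714] [179.8702   0.0715  89.3241]
top: expect (.074,.146)(-.074,.146)(0,.08)
[0.071  0.1464]
[-0.0743  0.1478]
[-0.0013  0.0815]
scene: expect (-.074,.146),( .074,-.146),(-.074,-.146)
[-0.0805  0.14  ]
[ 0.0695 -0.1441]
[-0.0749 -0.1426]
post [-0.0625  0.1264]
post [-0.0609 -0.1303]
post [ 0.0505 -0.1315]
```

Agreement is within about 2 mm, with 8 mm of play. Lower it.

Run:
```python
from h import *
ctrl.line_to(P(RK,.253),v=.06)
h=ctrl.line_to(P(RK,.227),v=.01,until_force=4)
print(h,ctrl.current_eef_pos(),ctrl.current_wrist_force(),ctrl.current_ft_torque(),ctrl.current_clock())
im=ctrl.get_image("scene"); crop(im,"s3",270,130,510,330,3.2)
```

```text
True [ 0.5267 -0.3026  0.2315] [-0.0046 -0.3614  6.2669] [-0.0386 -0.0502 -0.0003] 30.725
```

View pics/s3.png

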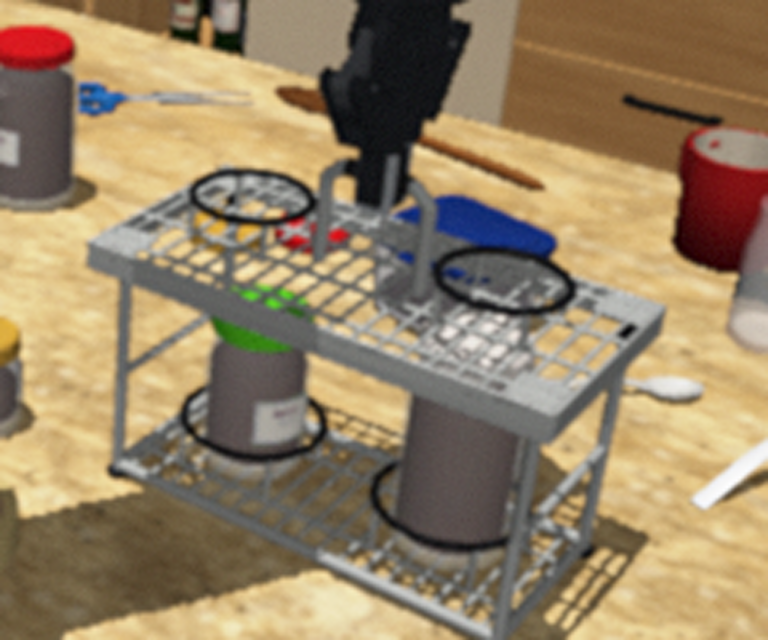

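The shelf is down at the expected height and level; there's a small dark mark at the far corner (628,332). I'll release, back off, and check the corners.

Run:
```python
from h import *
ctrl.move_gripper(.03); ctrl.wait(.1)
ctrl.line_to(P(RK,.33),v=.15)
ctrl.move_gripper(.072)
ctrl.move_pose(P((.4623,-.0659),.2),O(90))
print(ctrl.current_clock())
im=ctrl.get_image("scene"); crop(im,"s4",280,160,500,300,3.6)
im=ctrl.get_image("top"); crop(im,"t4",310,160,510,300,4,1.5)
```

```text
33.6
```

View pics/s4.png

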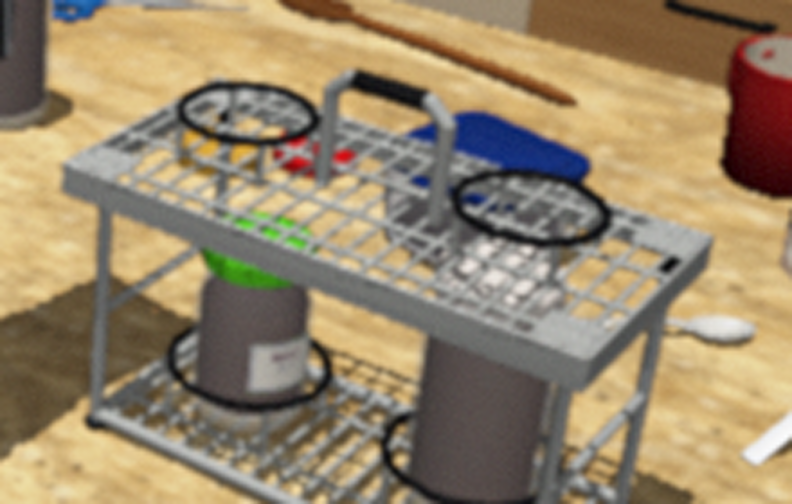

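View pics/t4.png

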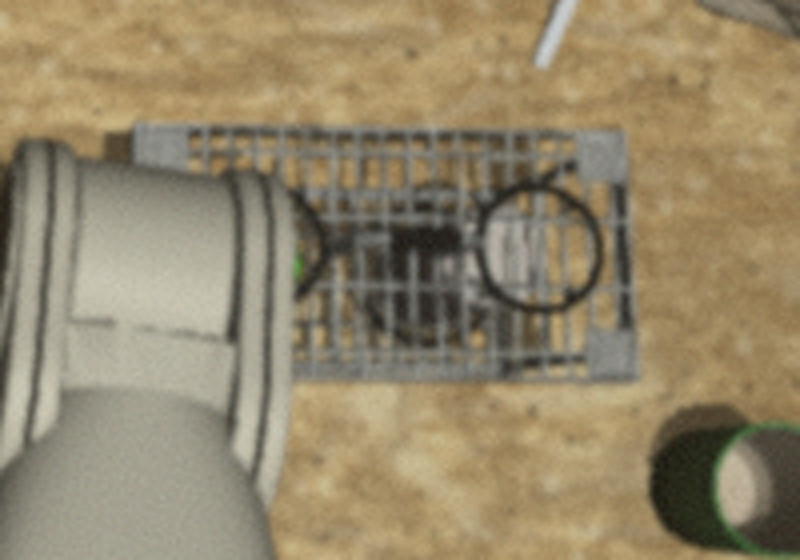

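Run:
```python
from h import *
t=lambda u,v:((u+.5)/4-.5+310,(v+.5)/4-.5+160)
print("exp",loc(RK,RY,0,-.08),RK,loc(RK,RY,.074,.146),loc(RK,RY,.074,-.146),loc(RK,RY,-.074,-.146))
print(ray("top",*t(541,247),.192),ray("top",*t(425,238),.2275))
for u,v in((136,124),(626,130),(638,379)):print(ray("top",*t(u,v),.166))
pr=lambda x,y,z:((proj("scene",[*loc(RK,RY,x,y),z])[0]-[280,160]+.5)*3.6-.5)
print("ring+ (249,112)",pr(0,.08,.192),"ring- (532,207)",pr(0,-.08,.192))
print("corners (65,168)(712,240)(583,363)",pr(-.074,.146,.167),pr(.074,-.146,.167),pr(-.074,-.146,.167))
```

```text
exp [ 0.5257 -0.3826] [ 0.5267 -0.3026] [ 0.6025 -0.1575] [ 0.5989 -0.4495] [ 0.4509 -0.4477]
[ 0.5251 -0.3817  0.192 ] [ 0.5256 -0.302   0.2275]
[ 0.6004 -0.1571  0.166 ]
[ 0.5978 -0.4484  0.166 ]
[ 0.4514 -0.4454  0.166 ]
ring+ (249,112) [251.0105 110.8263] ring- (532,207) [535.3675 205.0502]
corners (65,168)(712,240)(583,363) [ 63.8412 164.0312] [719.8476 237.9433] [593.6308 363.0819]
```

The shelf is seated and level, within about 1–2 mm. Now the small jars, far ring first.

Run:
```python
from h import *
C=np.array([.526,-.3022])
pick((.4623,-.0659),.048,90,.072,.31)
place(loc(C,RY,0,-.08),.048+.168,RY+90,.31,.062,f=3)
pick((.5402,.0729),.050,90,.072,.32)
place(loc(C,RY,0,.08),.050+.168,RY+90,.32,.064,f=3)
ctrl.move_pose([.4,.15,.33],O(90))
print(ctrl.current_clock())
im=ctrl.get_image("scene"); crop(im,"s5",180,120,520,340,2.35)
im=ctrl.get_image("top"); crop(im,"t5",310,150,490,270,4.4,1.5)
```

```text
grip 0.04821393967059057 45.471968268993805
held 0.04769475950866411 46.614891625833934 [ 0.0561  0.1834 -2.9801] 37.1333
place hit True [ 0.5249 -0.3822  0.2174] planned 0.21600000000000003 [-0.1481 -0.0041  4.8655]
done 41.0667
grip 0.05143364702475228 46.924885427579284
held 0.051323261748231354 47.35401096564601 [ 0.8152 -0.3964 -3.0391] 45.9917
place hit True [ 0.5269 -0.2222  0.2196] planned 0.21800000000000003 [0.5917 0.7212 4.9082]
done 49.9167
51.375
```

View pics/s5.png

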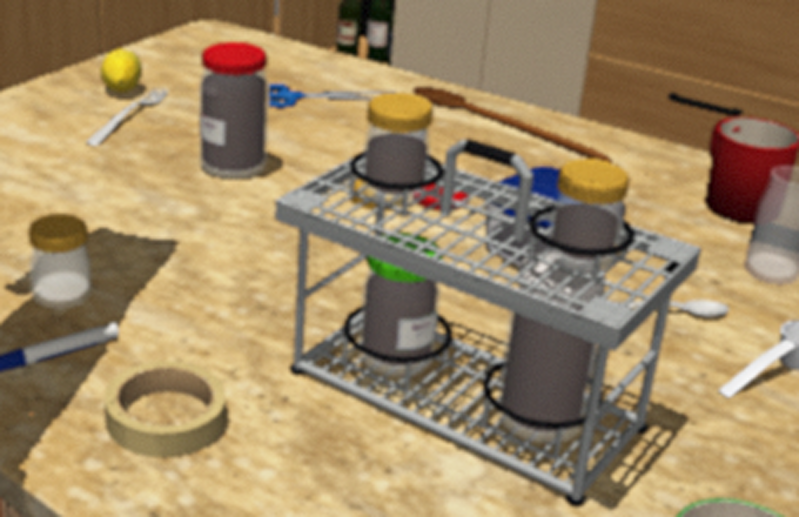

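View pics/t5.png

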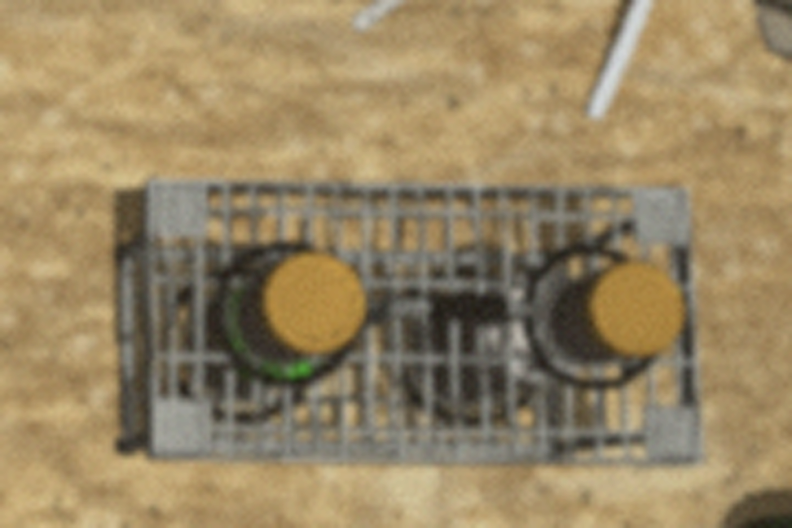

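Both small jars stand upright in the shelf rings (scene crop (400,145) and (590,215)). The shelf is level, and the red and empty jars are untouched.

```bash
python3 -c "
from station import ctrl
ctrl.wait(.5);print(ctrl.sign_off())"
```

```text
the job is handed in; nothing more can be done
None
```

The rack is loaded in the order asked and handed in at about 52 s: the white and green jars are in the wide rings, the shelf is seated on the posts, both small filled jars are in its rings, and the empty and red jars were left where they stood.

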